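# Refit the practice amp's volume knob and keep it pressed

## Robot

A 7-joint arm with a two-finger parallel gripper is mounted at the origin on the work surface. World frame = base frame: x ahead of the robot, y to its left, z up, the work surface at z = 0. Lengths are in m, angles in rad, forces in N, time in s.
With the tool pointing down it reaches from about 0.425 to 0.925 m from the base axis. Payload 6.8 kg.
Tool frame: the origin (TCP) lies on the centre line of the jaws, within the pads' length; the fingertips stand 14 mm ahead of it and the grasp point (between the pads) lies 5 mm behind it; z points along the fingers, y is the line along which they close (so a half turn about z gives the same grasp; the last joint's range is limited). The gripper opens to 85 mm and grips with 20 to 120 N. Pads are 22 mm wide; open, the fingers measure 114 mm over their backs; the gripper's body (76 mm by 85 mm) begins 54 mm behind the grasp point. The pads swing forward as they close: fully open they stand 13 mm farther back than shut.
Start: joints at [1.119, 0.477, 0.022, 1.555, -0.011, 1.109, -0.083], TCP at [0.228, -0.636, 0.245] pointing down, gripper open.
Joint ranges: [-2.96, 2.96], [-0.34, 2.1], [-1.41, 1.46], [0.24, 2.44], [-1.37, 4.51], [0.17, 1.92], [-2.96, 2.96]. Speed limits (rad/s): [2.39, 2.39, 3.14, 3.14, 3.14, 3.14, 3.14].

## Interface

Orientations are given as a unit quaternion [w, x, y, z].
In Python, from station import bot gives the robot as it stands. The module is installed in compiled form; this text tells all that it offers.
- The arm moves only by the tool drive_tool, never from a script. Its argument "commands" is a list of rows, each an object with "hand": the opening, from 0 (shut) to 1 (fully open); "translation": the shift along the world's x, y, z in mm, a list of three; "angular": the turn, a rotation vector about the world's x, y, z in rad, a list of three. In form: [{"hand": hand, "translation": [tx, ty, tz], "angular": [ax, ay, az]}, ...]. A call has 1 to 12 rows; each row is the pose to reach, as a shift and turn from the pose commanded when the call began; what a row does not reach only later rows make up. A row lasts 1/8 s, in which the tool goes at most 62.5 mm and 10.7 degrees, less where a joint would pass 70% of its speed; a pose out of reach is approached as far as the arm can. A call with a gripper value outside its range is refused whole. The fingers move at their own pace and stop on an object; "force" is the grip in N (left out, the last holds). Time passes only in rows, so rows that repeat a pose let the fingers close. It gives the time, the measured TCP pose, the force, the opening and the grip force at its end, in the units of the state.
- bot.get_obs(): the state, without advancing time (a new reading comes with each control period).
- bot.read_camera(name): name is "scene" or "side" or "wrist"; returns the picture (480x640x3 uint8, red, green, blue); there is no depth.
- bot.camera_model(name): a dict with "fx", "fy", "cx", "cy" (pixels), "view" (4x4, takes a point from world to camera coordinates). Camera axes: x right, y up, looking along -z (the intrinsics and any distortion apply to the point x, -y, -z); pixel columns grow to the right and rows downward; lengths in m; the calibration is good to about 2 mm. A picture is of the moment at which its call begins: read the wrist's pose just before it. camera_model takes no time and is no camera call; for the wrist camera it gives the pose at the moment of the call.
- bot.hand_in(): hands the job in; it is judged then, once.
Trained networks look in the newest picture that a camera, given by its name, has taken for a name from the list of things; names that differ only in an ending like _2 or _b are one class to them, and where a whole thing is asked for, a point or a joint stands for the part that bears it (a point fixed in the world has none). Each returns a list of dicts, best first, with "score" (0 to 1); they miss things now and then, are a little off and sometimes report something else, mostly with a low value. They report only what shows in the picture. A call takes as long as a camera call. They do not tell look-alikes from the thing itself.
- bot.find_in(camera, query): "position" ([column, row] in pixels, amid what is visible of it).
- bot.outline_of(camera, query): "pixels" (480x640 bool, what is visible of it) and "position" ([column, row] in pixels, amid what is visible of it).
The state is a dict: "t": time; "q": joint angles; "joint_vel": joint speeds; "joint_torque": joint torques, N m; "eef_pos": TCP position; "tool_rot": TCP orientation; "contact_force": force on the tool from outside, world axes, zero at the start; "torque": the same for the moment, N m; "gripper_width": opening from 0.0 (shut) to 1.0 (fully open); "grasp_force": force on a finger pad.
Only numpy, scipy, OpenCV 4.12 (cv2) and the standard library are available. Lean on these libraries where they do the work, as an engineer would, in place of code of your own. Each camera call takes 0.05 s, during which the arm holds its last target. There are 200 camera calls.

## Task

The little practice amp has just had its battery changed: first swing the hook on its top across until it rests fully in its catch, then take the pointer knob from the table, turn it so that the flat in its bore matches the flat of the D-shaped shaft on the amp's top, and push it fully onto the shaft. Keep pressing so that the sprung shaft stays pushed all the way down: finish holding it so, with the fingers still on the knob and nothing let go. Leave the other things on the table where they are.

Things in the scene. Friction and masses are not known exactly. Their poses are not given: they have to be found in the camera images.
- amp: small practice amplifier, fixed, black box 200 (x) x 300 (y) x 90 mm high with a flat aluminium top panel at 90 mm; origin under its centre, x from its cloth front (towards the robot) to its rear, y to its left, z up. The shaft stands on the right half of the top (30 mm ahead of the centre towards the front, 85 mm to the right), the hook on the left half.
- hook (a joint): angle of the steel hook on the amp's top, rad: 0 = closed, its end resting in the catch (the stop), up to 1.7 = open. The hook turns about an upright pivot; closed, it points along the amp's -y (to the right), and as it opens its end swings towards the amp's front (-x). It starts open and stays wherever it is left (light friction, about 0.04 N m, no spring).
- hook_hinge (a point): the hook's pivot axis, 5 mm above the panel; at 40, 115 mm (x, y) from the amp's centre. The catch is a bent steel keeper 16 mm wide and 17 mm high, 68 mm from the pivot along the amp's -y, with its back plate behind (+x of) the hook's end.
- hook_tab (a point): top centre of the round upright finger peg on the hook: 12 mm diameter, 45 mm from the pivot, standing from 11 mm to 39 mm above the panel; the hook's flat bar, 9 mm wide, 76 mm long from the pivot, lies under it from 5 to 11 mm above the panel. It can be pinched or pushed from above.
- collar: fixed steel washer, 34 mm diameter and 2 mm thick, round the foot of the shaft on the amp's top; origin on the shaft's axis at panel height, z up. Its x axis points to the side where the shaft's flat is; a lug 6 mm wide and 2 mm high sticks out on that same side to 36 mm from the axis. It is turned a different way each time.
- shaft_tip (a point): top centre of the upright brass D-shaft, 18 mm above the panel when not pressed. 13 mm diameter with one flat 2.8 mm from the axis on the collar's +x side; its top 4 mm taper to 8 mm diameter. It cannot turn, and is sprung: it sinks when pressed.
- shaft (a joint): how far the shaft is pressed down, m: 0 = up, 0.004 = all the way down (stop). The spring takes about 4 N to start and 8 N to hold fully down.
- knob: loose white plastic pointer knob, about 40 g, standing on its skirt: eight-sided skirt 38 mm across and 16 mm high, on it a bar grip 14 mm wide with parallel sides from 16 to 38 mm height, from 14 mm behind the axis to a pointed nose 23 mm ahead of it. Origin on the knob's axis at its underside, z up, x towards the pointed nose.
- knob_bore (a point): centre of the mouth of the bore in the knob's underside (same place as the knob's origin). D-shaped bore 12 mm deep with about 1 mm clearance all round the shaft; its flat is on the nose side (+x), so the nose must point the way of the collar's lug. Fully home this point is 12 mm below the shaft's tip.
- tuner: bystander: black plastic clip tuner, 50 x 34 x 34 mm, origin under its centre
- tin: bystander: round metal pick tin, 56 mm diameter, 26 mm high, origin under its centre
- slide: bystander: steel guitar slide, a tube 25 mm diameter standing 55 mm high, origin under its centre
- gecko: bystander: ceramic gecko about 120 x 60 x 27 mm, origin under its trunk
- harmonica: bystander: harmonica 102 x 26 x 22 mm lying to the left of the amp, origin under its centre. A white rotating organiser, about 115 mm high, also stands at the far right and a folding wooden music stand, about 210 mm high, at the far left; pedals along the back edge, a speaker and books at the right edge.
Things that resemble listed ones, but are neither listed nor needed, are in the scene too. Leave any red look-alike of the knob alone.

How it is judged:
On the way, in this order (a step that is already met when the one before it is completed fails the run):
1. the hook is swung closed and rests in its catch (value of joint hook below 0.06 rad), for 0.2 s.
2. the knob is fully home on the shaft, its flat matching (z of knob in the frame of shaft_tip below -0.01 m and horizontal distance between knob and shaft_tip below 0.004 m and angle between the x axis of knob and the x axis of collar, either way round below 0.35 rad), for 0.2 s.
At the end, for the whole second after the job is handed in: The hook is within 0.06 rad of fully closed; the knob is on the shaft to at least 10 of its 12 mm, within 4 mm of the axis and 0.35 rad of the flat; the fingers touch the knob (over 1.5 N) and hold the shaft pressed down by at least 2.8 of its 4 mm (all of step 2 and value of joint hook below 0.06 rad and value of joint shaft above 0.0028 m and contact force between the fingers and knob above 1.5 N); the arm keeps its last pose, push and grip.
It fails at once if the tuner is shoved away (over 30 mm) (distance of tuner from where it was at the start of the episode above 0.03 m).
It fails at once if the tin is shoved away (over 30 mm) (distance of tin from where it was at the start of the episode above 0.03 m).
It fails at once if the slide is shoved away (over 30 mm) (distance of slide from where it was at the start of the episode above 0.03 m).
It fails at once if the gecko is shoved away (over 30 mm) (distance of gecko from where it was at the start of the episode above 0.03 m).
It fails at once if the harmonica is shoved away (over 30 mm) (distance of harmonica from where it was at the start of the episode above 0.03 m).
It also fails if it takes over 51 s, if anything falls off the work surface, if the arm or the gripper's body presses on something with over 40 N, if the wrist force passes 120 N, or if a joint passes its speed limit or range.

## Working session

There is one attempt and no reset: what is moved stays moved. The work goes in short steps, Python scripts to look and compute and a tool call to move; the robot and the scene stay as the last step left them, time stands still between calls to the robot, and variables do not carry over. Pictures are saved under pics/ and viewed, at most 10 in all, crops included, and the job is handed in when it is done.

Besides the shell and the picture viewer there is one more tool, called after "Request:" by a JSON object that holds its "api" and its "payload", one argument or row to a line. drive_tool: Moves the arm, as the interface text tells. Its arguments: {"type":"object","properties":{"commands":{"type":"array","items":{"type":"object","properties":{"hand":{"type":"number"},"translation":{"type":"array","items":{"type":"number"}},"angular":{"type":"array","items":{"type":"number"}}}}},"force":{"type":"number"}},"required":["commands"]}

```bash
mkdir -p pics
cat > h.py <<'E'
from station import bot
import numpy as np, cv2
def P(cam):
    m=bot.camera_model(cam); return m
def proj(m,X):
    v=np.array(m["view"])@np.append(X,1); x,y,z=v[0],-v[1],-v[2]
    return np.array([m["fx"]*x/z+m["cx"],m["fy"]*y/z+m["cy"]])
def ray(m,p):
    V=np.array(m["view"]);R=V[:3,:3];t=V[:3,3]
    d=np.array([(p[0]-m["cx"])/m["fx"],-(p[1]-m["cy"])/m["fy"],-1.]);o=-R.T@t
    d=R.T@d; return o,d/np.linalg.norm(d)
def atz(m,p,z):
    o,d=ray(m,p); return o+d*(z-o[2])/d[2]
def tri(rs):
    A=sum(np.eye(3)-np.outer(d,d) for o,d in rs);b=sum((np.eye(3)-np.outer(d,d))@o for o,d in rs)
    X=np.linalg.solve(A,b); return X,[np.linalg.norm((np.eye(3)-np.outer(d,d))@(X-o)) for o,d in rs]
def save(im,n): cv2.imwrite("pics/"+n+".png",im[:,:,::-1])
E
python3 - <<'E'
from h import *
np.set_printoptions(precision=3,suppress=True)
print(bot.get_obs())
for c in ["scene","side"]:
    im=bot.read_camera(c);save(im,c);m=P(c);print(c,{k:v for k,v in m.items() if k!='view'},ray(m,(320,240)))
    for q in ["amp","hook_tab","hook_hinge","collar","shaft_tip","knob","knob_bore","tuner","tin","slide","gecko","harmonica"]:
        print(q,[(np.round(r["position"]),round(r["score"],2)) for r in bot.find_in(c,q)[:4]])
E
```

```text
{'t': 0.0, 'q': array([ 1.119,  0.478,  0.022,  1.556, -0.012,  1.109, -0.083]), 'joint_vel': array([-0.   , -0.   , -0.001,  0.   , -0.   ,  0.002,  0.   ]), 'joint_torque': array([ -0.001, -59.645,   1.608, -28.121,   0.012,   0.009,  -0.   ]), 'eef_pos': array([ 0.227, -0.635,  0.244]), 'tool_rot': array([-0.001,  0.985,  0.171, -0.   ]), 'contact_force': array([ 0.098, -0.375, -0.322]), 'torque': array([ 0.002, -0.009,  0.017]), 'grasp_force': 0.0, 'gripper_width': 1.0034934825116721}
scene {'fx': 577.0859498397107, 'fy': 577.0859498397107, 'cx': 329.31196948248794, 'cy': 238.29739989141308} (array([ 0.879, -0.792,  0.917]), array([-0.358,  0.644, -0.676]))
amp [(array([400., 242.]), 0.88)]
hook_tab [(array([410., 189.]), 0.7), (array([412., 166.]), 0.4)]
hook_hinge [(array([397., 240.]), 0.63)]
collar [(array([382., 244.]), 0.58), (array([330., 162.]), 0.5)]
shaft_tip []
knob [(array([241., 354.]), 0.91), (array([281., 336.]), 0.78), (array([303., 307.]), 0.6), (array([236., 321.]), 0.57)]
knob_bore [(array([303., 310.]), 0.86), (array([236., 319.]), 0.85), (array([280., 337.]),
[... 425 characters left out ...]
468285080838} (array([0.058, 0.823, 1.177]), array([ 0.285, -0.579, -0.763]))
amp [(array([260., 282.]), 0.62)]
hook_tab [(array([320., 200.]), 0.63), (array([240., 296.]), 0.49)]
hook_hinge [(array([258., 275.]), 0.62)]
collar []
shaft_tip []
knob [(array([340., 228.]), 0.72), (array([378., 197.]), 0.7), (array([349., 208.]), 0.52), (array([383., 217.]), 0.5)]
knob_bore [(array([353., 207.]), 0.76), (array([340., 226.]), 0.75), (array([374., 197.]), 0.61), (array([384., 217.]), 0.55)]
tuner [(array([323., 201.]), 0.55)]
tin [(array([342., 171.]), 0.82)]
slide [(array([369., 170.]), 0.58)]
gecko [(array([326., 401.]), 0.91), (array([238., 295.]), 0.4)]
harmonica [(array([229., 396.]), 0.79)]
```

View pics/scene.png

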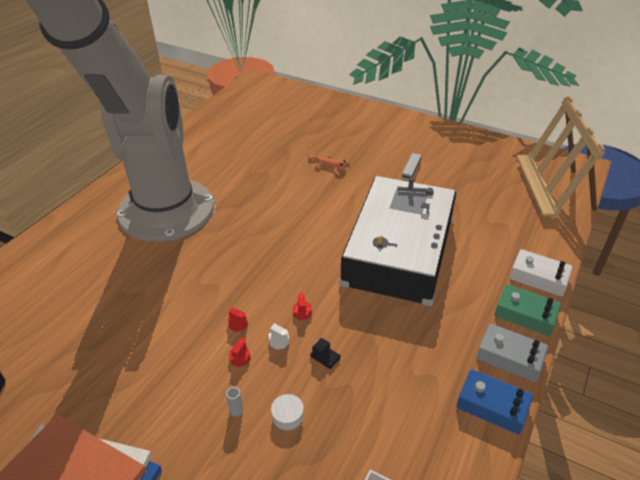

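View pics/side.png

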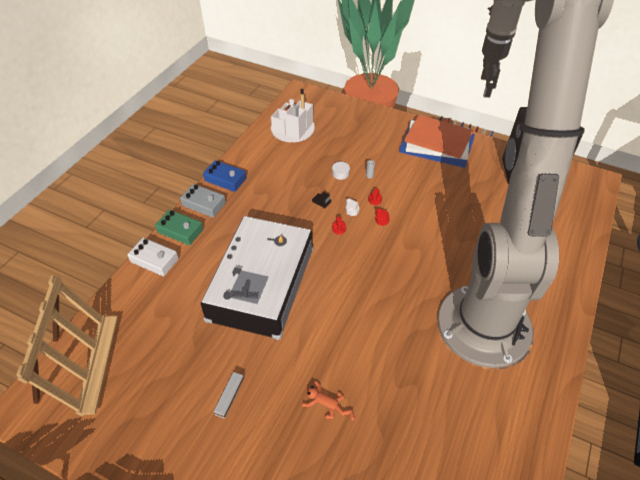

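The white knob is at scene (280,337) and side (352,207), with three red look-alikes round it. The amp collar is at scene (380,242) and side (280,240), and the hook stands open near scene (415,190).

Run:
```python
from h import *
np.set_printoptions(precision=4,suppress=True)
a,b=P("scene"),P("side")
print("knob",tri([ray(a,(280,337)),ray(b,(352,207))]))
print("collar",tri([ray(a,(380,242)),ray(b,(280.5,240))]))
for c in [(376,178),(455,186),(436,276),(344,256)]: print(atz(a,c,.09))
for c in [(247,218),(312,232),(276,331),(206,305)]: print("s",atz(b,c,.09))
for n,p in dict(tuner=(326,350),tin=(285,412),slide=(236,404),gecko=(332,163),red1=(238,320),red2=(240,354),red3=(303,307)).items(): print(n,atz(a,p,.015))
A=cv2.imread("pics/scene.png");B=cv2.imread("pics/side.png")
f=lambda I,x,y,w,h,s:cv2.resize(I[y:y+h,x:x+w],None,fx=s,fy=s,interpolation=cv2.INTER_CUBIC)
c1=f(A,335,150,130,150,3);c2=f(B,195,190,130,150,3)
cv2.imwrite("pics/crop1.png",np.hstack([c1,c2]))
```

```text
knob (array([ 0.4649, -0.2161,  0.0147]), [np.float64(0.0010794021440579547), np.float64(0.0010794021440580792)])
collar (array([0.5565, 0.0468, 0.0927]), [np.float64(0.00010291949509224786), np.float64(0.00010291949509212308)])
[0.4538 0.252  0.09  ]
[0.6317 0.311  0.09  ]
[0.6944 0.0108 0.09  ]
[ 0.5074 -0.0242  0.09  ]
s [0.6782 0.0165 0.09  ]
s [ 0.4959 -0.0171  0.09  ]
s [0.4333 0.2911 0.09  ]
s [0.6187 0.3028 0.09  ]
tuner [ 0.56   -0.2011  0.015 ]
tin [ 0.5593 -0.3513  0.015 ]
slide [ 0.4748 -0.3784  0.015 ]
gecko [0.2819 0.3527 0.015 ]
red1 [ 0.3692 -0.219   0.015 ]
red2 [ 0.42  -0.286  0.015]
red3 [ 0.4673 -0.128   0.015 ]
```

View pics/crop1.png

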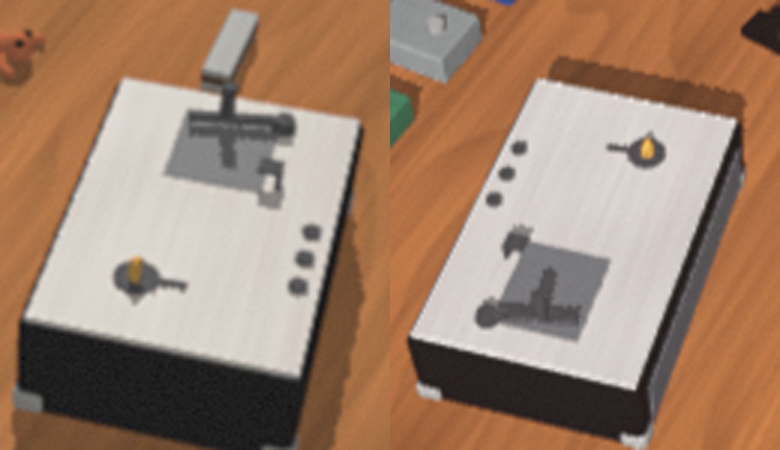

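Both crops show the hook open, its bar pointing to the amp's front. The peg top is near scene (411,180) and side (248,281), the keeper near scene (425,208), and the lug points to the amp's rear at scene (396,245).

Run:
```python
from h import *
np.set_printoptions(precision=4,suppress=True)
a,b=P("scene"),P("side")
s=lambda x,y:(335+x/3,150+y/3)
d=lambda x,y:(195+(x-390)/3,190+y/3)
for n,p,q in [("peg",s(229,88),d(549,272)),("pivot",s(286,124),d(487,316)),("barend",s(190,122),d(578,318)),("keeper",s(269,172),d(517,238)),("lugend",s(186,287),d(610,148)),("shafttip",s(136,262),d(648,138)),("colc",s(136,280),d(645,155))]:
    print(n,*tri([ray(a,p),ray(b,q)]))
w=P("wrist");print(ray(w,(320,240)),ray(w,(640,240))[1],w["fx"])
o=bot.get_obs();print(o["eef_pos"])
```

```text
peg [0.5475 0.2244 0.1363] [np.float64(0.003318870912100075), np.float64(0.003318870912100149)]
pivot [0.5877 0.2588 0.0935] [np.float64(0.001319579935732714), np.float64(0.001319579935732837)]
barend [0.5209 0.2274 0.0927] [np.float64(0.0010079534678134388), np.float64(0.0010079534678132476)]
keeper [0.6016 0.1863 0.1035] [np.float64(3.7364269570363966e-05), np.float64(3.736426957023776e-05)]
lugend [0.5898 0.0566 0.0885] [np.float64(0.0013825654458610758), np.float64(0.001382565445861156)]
shafttip [0.5561 0.0449 0.1072] [np.float64(0.0007925925384429883), np.float64(0.0007925925384429172)]
colc [0.557  0.0486 0.0876] [np.float64(0.00033549079133923343), np.float64(0.00033549079133898265)]
(array([ 0.3051, -0.6078,  0.3739]), array([-0.3247, -0.1072, -0.9397])) [-0.0052 -0.7275 -0.686 ] 338.89237212585664
[ 0.2275 -0.6355  0.2453]
```

Request:
{"api": "drive_tool", "payload": {
  "commands": [
    {"hand": 1,"translation": [237,420,10],"angular": [0,0,0.7]},
    {"hand": 1,"translation": [237,420,10],"angular": [0,0,0.7]},
    {"hand": 1,"translation": [237,420,10],"angular": [0,0,0.7]},
    {"hand": 1,"translation": [237,420,10],"angular": [0,0,0.7]},
    {"hand": 1,"translation": [237,420,10],"angular": [0,0,0.7]},
    {"hand": 1,"translation": [237,420,10],"angular": [0,0,0.7]},
    {"hand": 1,"translation": [237,420,10],"angular": [0,0,0.7]},
    {"hand": 1,"translation": [237,420,10],"angular": [0,0,0.7]},
    {"hand": 1,"translation": [237,420,10],"angular": [0,0,0.7]},
    {"hand": 1,"translation": [237,420,10],"angular": [0,0,0.7]},
    {"hand": 1,"translation": [237,420,10],"angular": [0,0,0.7]}
  ]
}}

```text
t: 2.68
eef_pos: [0.4638, -0.217, 0.2552]
tool_rot: [0.0, 0.868, 0.497, -0.0]
contact_force: [0.3, -0.5, -1.2]
gripper_width: 0.999
grasp_force: 0.0
```

Run:
```python
from h import *
import pickle
o=bot.get_obs();w=P("wrist");im=bot.read_camera("wrist");save(im,"w1");pickle.dump(w,open("w1.pkl","wb"))
print(o["eef_pos"],o["q"],o["t"],ray(w,(320,240)))
for q in ["knob","tuner"]: print([(r["position"],r["score"]) for r in bot.find_in("wrist",q)[:5]])
```

```text
[ 0.46376879 -0.21700751  0.25517975] [ 0.61860325  0.22151508 -0.34954875  1.90928426  0.08867648  1.02586453
 -0.29882067] 2.675 (array([ 0.50468014, -0.14497627,  0.38377633]), array([-0.18071903, -0.2909747 , -0.93950751]))
[([320.4, 263.3], 0.96), ([279.8, 125.5], 0.83), ([320.3, 197.4], 0.8), ([247.5, 237.8], 0.69)]
[([400.9, 143.4], 0.76), ([258.3, 3.4], 0.51)]
```

Request:
{"api": "drive_tool", "payload": {
  "commands": [
    {"hand": 1,"translation": [95,420,20],"angular": [0,0,0.7]},
    {"hand": 1,"translation": [95,420,20],"angular": [0,0,0.7]},
    {"hand": 1,"translation": [95,420,20],"angular": [0,0,0.7]},
    {"hand": 1,"translation": [95,420,20],"angular": [0,0,0.7]},
    {"hand": 1,"translation": [95,420,20],"angular": [0,0,0.7]},
    {"hand": 1,"translation": [95,420,20],"angular": [0,0,0.7]},
    {"hand": 1,"translation": [95,420,20],"angular": [0,0,0.7]},
    {"hand": 1,"translation": [95,420,20],"angular": [0,0,0.7]},
    {"hand": 1,"translation": [95,420,20],"angular": [0,0,0.7]},
    {"hand": 1,"translation": [95,420,20],"angular": [0,0,0.7]}
  ]
}}

```text
t: 4.08
eef_pos: [0.5598, 0.2023, 0.2751]
tool_rot: [0.0, 0.645, 0.765, -0.001]
contact_force: [0.1, -0.3, 0.7]
gripper_width: 1.001
grasp_force: 0.0
```

Run:
```python
from h import *
import pickle
o=bot.get_obs();w=P("wrist");im=bot.read_camera("wrist");save(im,"w2");pickle.dump(w,open("w2.pkl","wb"))
print(o["eef_pos"],o["tool_rot"],o["q"],o["t"],ray(w,(320,240)))
for q in ["hook_tab","hook_hinge","collar","shaft_tip"]: print(q,[(r["position"],r["score"]) for r in bot.find_in("wrist",q)[:5]])
```

```text
[0.5598248  0.20226316 0.2750571 ] [ 3.14969303e-04  6.44507025e-01  7.64598132e-01 -5.40044232e-04] [ 0.04058421  0.39075786 -0.64196475  1.68453477  0.25339218  1.15143425
 -0.49945592] 4.075 (array([0.54395113, 0.28472063, 0.40359075]), array([ 0.04871701, -0.33947957, -0.93935099]))
hook_tab [([327.5, 165.3], 0.59)]
hook_hinge []
collar [([295.6, 342.2], 0.59)]
shaft_tip [([294.1, 346.9], 0.61), ([323.5, 240.4], 0.21)]
```

View pics/w1.png

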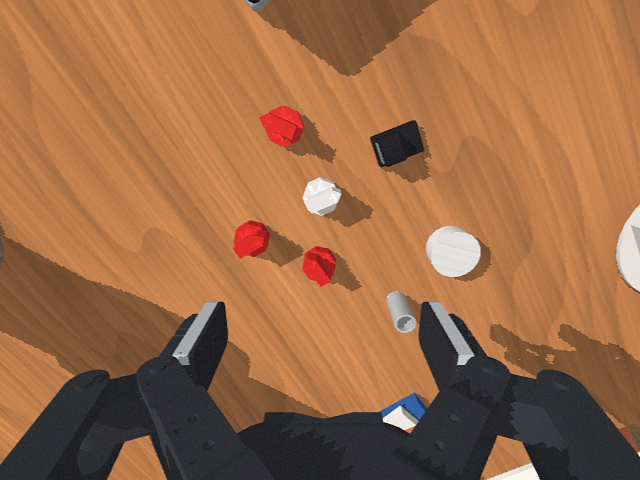

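View pics/w2.png

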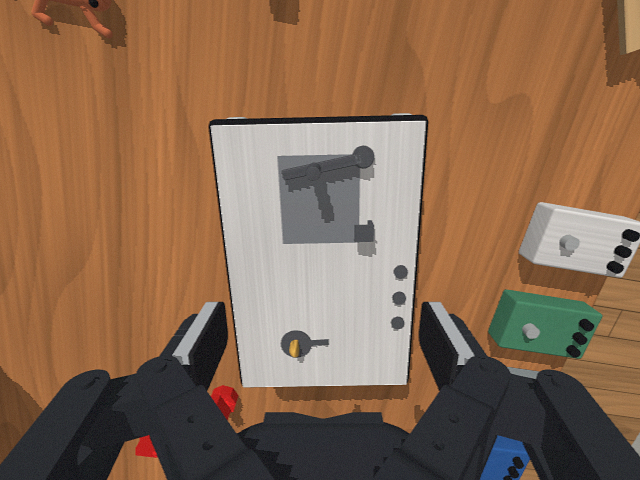

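w2: pivot cap (363,157), bar end (284,174), peg top (313,172), keeper (364,233), collar (295,344), lug end (328,343). w1: white knob at (322,196), clear of the reds.

Run:
```python
from h import *
import pickle
np.set_printoptions(precision=4,suppress=True)
w=pickle.load(open("w2.pkl","rb"));v=pickle.load(open("w1.pkl","rb"));a,b=P("scene"),P("side")
for n,p,z in [("pivot",(363,157),.105),("barend",(284,174),.101),("peg",(313,172),.129),("keeper",(364,233),.107),("col",(295,344),.092),("lugend",(328,343),.092),("tip",(293.5,348),.108),("FL",(210,122),.09),("RL",(427,117),.09),("FR",(243,387),.09),("RR",(407,384),.09)]:
    print(n,atz(w,p,z))
s=lambda x,y:(335+x/3,150+y/3);d=lambda x,y:(195+(x-390)/3,190+y/3)
print("peg3",*tri([ray(a,s(229,88)),ray(b,d(549,272)),ray(w,(313,172))]))
print("peg w+a",*tri([ray(a,s(229,88)),ray(w,(313,172))]))
print("tip3",*tri([ray(a,s(136,262)),ray(b,d(648,138)),ray(w,(293.5,348))]))
print("knob",atz(v,(322,196),.03))
A=cv2.imread("pics/w1.png");B=cv2.imread("pics/w2.png")
f=lambda I,x,y,w,h,k:cv2.resize(I[y:y+h,x:x+w],None,fx=k,fy=k,interpolation=cv2.INTER_CUBIC)
cv2.imwrite("pics/crop2.png",np.hstack([f(A,295,170,55,55,7),f(B,270,315,65,55*65//65,7)[:, :400]]))
```

```text
pivot [0.5834 0.2584 0.105 ]
barend [0.5177 0.2316 0.101 ]
peg [0.543  0.2421 0.129 ]
keeper [0.5983 0.1912 0.107 ]
col [0.5532 0.0478 0.092 ]
lugend [0.5886 0.0553 0.092 ]
tip [0.5519 0.0548 0.108 ]
FL [0.4467 0.2639 0.09  ]
RL [0.6334 0.3    0.09  ]
FR [ 0.5022 -0.0228  0.09  ]
RR [0.6887 0.0137 0.09  ]
peg3 [0.5448 0.2332 0.1346] [np.float64(0.004526071905755135), np.float64(0.009645056776192335), np.float64(0.009758687328070727)]
peg w+a [0.5441 0.2417 0.1245] [np.float64(0.00118861644729406), np.float64(0.0011886164472938178)]
tip3 [0.5544 0.0479 0.1049] [np.float64(0.0014764297288076594), np.float64(0.004083004428469991), np.float64(0.004280163813450588)]
knob [ 0.4638 -0.2128  0.03  ]
```

View pics/crop2.png

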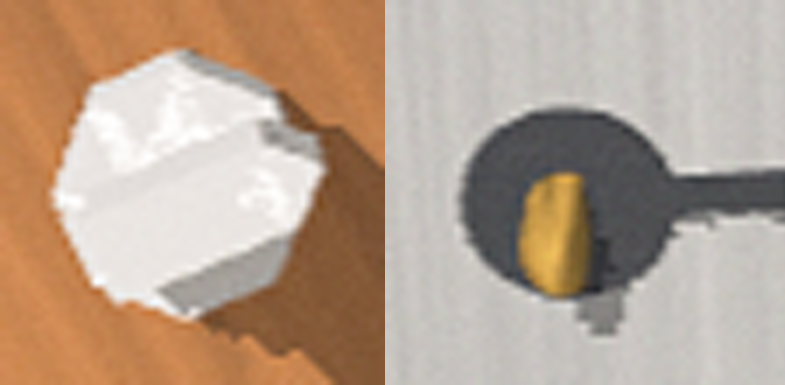

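Request:
{"api": "drive_tool", "payload": {
  "commands": [
    {"hand": 0.45,"translation": [-17,38,-90],"angular": [0,0,0]},
    {"hand": 0.45,"translation": [-17,38,-90],"angular": [0,0,0]},
    {"hand": 0.45,"translation": [-17,38,-110],"angular": [0,0,0]},
    {"hand": 0.45,"translation": [-17,38,-130],"angular": [0,0,0]},
    {"hand": 0.45,"translation": [-17,38,-153],"angular": [0,0,0]},
    {"hand": 0.45,"translation": [-17,38,-153],"angular": [0,0,0]}
  ],
  "force": 20
}}

```text
t: 5.08
eef_pos: [0.5425, 0.2409, 0.1211]
tool_rot: [-0.0, 0.644, 0.765, -0.001]
contact_force: [0.5, 0.1, 1.1]
gripper_width: 0.449
grasp_force: 0.0
```

Request:
{"api": "drive_tool", "payload": {
  "commands": [
    {"hand": 0,"translation": [0,0,0],"angular": [0,0,0]},
    {"hand": 0,"translation": [0,0,0],"angular": [0,0,0]},
    {"hand": 0,"translation": [0,0,0],"angular": [0,0,0]},
    {"hand": 0,"translation": [0,0,0],"angular": [0,0,0]},
    {"hand": 0,"translation": [0,0,0],"angular": [0,0,0]}
  ]
}}

```text
t: 5.7
eef_pos: [0.5444, 0.243, 0.1237]
tool_rot: [0.001, 0.644, 0.765, 0.002]
contact_force: [4.5, 1.4, 0.8]
gripper_width: 0.126
grasp_force: 22.6
```

Request:
{"api": "drive_tool", "payload": {
  "commands": [
    {"hand": 0,"translation": [3.7,-8.7,0],"angular": [0,0,0]},
    {"hand": 0,"translation": [11.7,-17.4,0],"angular": [0,0,0]},
    {"hand": 0,"translation": [21.6,-23.7,0],"angular": [0,0,0]},
    {"hand": 0,"translation": [32.8,-27.2,0],"angular": [0,0,0]},
    {"hand": 0,"translation": [42,-28,0],"angular": [0,0,0]},
    {"hand": 0,"translation": [49,-27,0],"angular": [0,0,0]},
    {"hand": 0,"translation": [54,-26,0],"angular": [0,0,0]},
    {"hand": 0,"translation": [56,-26,0],"angular": [0,0,0]},
    {"hand": 0,"translation": [56,-26,0],"angular": [0,0,0]},
    {"hand": 0,"translation": [56,-26,0],"angular": [0,0,0]}
  ]
}}

```text
t: 6.95
eef_pos: [0.5961, 0.2117, 0.1225]
tool_rot: [0.0, 0.644, 0.765, -0.005]
contact_force: [-9.5, -10.3, 13.9]
gripper_width: 0.128
grasp_force: 24.7
```

Request:
{"api": "drive_tool", "payload": {
  "commands": [
    {"hand": 0.45,"translation": [0,0,0],"angular": [0,0,0]},
    {"hand": 0.45,"translation": [0,0,0],"angular": [0,0,0]},
    {"hand": 0.45,"translation": [0,0,0],"angular": [0,0,0]},
    {"hand": 0.45,"translation": [0,0,50],"angular": [0,0,0]},
    {"hand": 1,"translation": [-30,-70,130],"angular": [0,0,0]},
    {"hand": 1,"translation": [-40,-125,140],"angular": [0,0,0]},
    {"hand": 1,"translation": [-40,-125,140],"angular": [0,0,0]},
    {"hand": 1,"translation": [-40,-125,140],"angular": [0,0,0]},
    {"hand": 1,"translation": [-40,-125,140],"angular": [0,0,0]}
  ]
}}

```text
t: 8.07
eef_pos: [0.5584, 0.0925, 0.2621]
tool_rot: [-0.0, 0.643, 0.766, 0.0]
contact_force: [0.1, 0.6, 0.7]
gripper_width: 1.006
grasp_force: 0.0
```

Run:
```python
from h import *
import pickle
o=bot.get_obs();w=P("wrist");im=bot.read_camera("wrist");save(im,"w3");pickle.dump(w,open("w3.pkl","wb"))
print(o["eef_pos"],o["tool_rot"],o["t"])
for q in ["hook_tab","collar","shaft_tip"]: print(q,[(r["position"],r["score"]) for r in bot.find_in("wrist",q)[:5]])
```

```text
[0.55840047 0.09246476 0.26205135] [-2.98157783e-04  6.43038020e-01  7.65834169e-01  2.04417830e-04] 8.075
hook_tab [([397.8, 52.7], 0.85)]
collar [([311.8, 258.1], 0.95), ([346.9, 141.8], 0.19)]
shaft_tip [([309.8, 261.2], 0.61)]
```

View pics/w3.png

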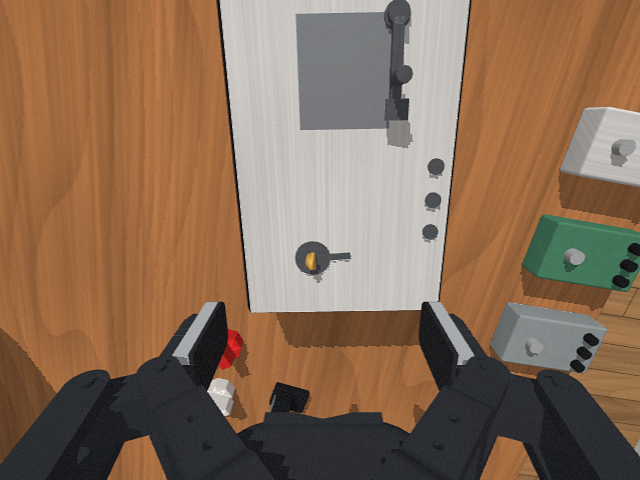

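The hook lies closed, its end in the keeper at (397,110); the collar is at (312,258) and the lug end at (350,257). On to the knob.

Request:
{"api": "drive_tool", "payload": {
  "commands": [
    {"hand": 1,"translation": [-94,-305,-20],"angular": [0,0,-1.86]},
    {"hand": 1,"translation": [-94,-305,-20],"angular": [0,0,-1.86]},
    {"hand": 1,"translation": [-94,-305,-20],"angular": [0,0,-1.86]},
    {"hand": 1,"translation": [-94,-305,-20],"angular": [0,0,-1.86]},
    {"hand": 1,"translation": [-94,-305,-20],"angular": [0,0,-1.86]},
    {"hand": 1,"translation": [-94,-305,-20],"angular": [0,0,-1.86]},
    {"hand": 1,"translation": [-94,-305,-62],"angular": [0,0,-1.86]},
    {"hand": 1,"translation": [-94,-305,-62],"angular": [0,0,-1.86]},
    {"hand": 1,"translation": [-94,-305,-62],"angular": [0,0,-1.86]},
    {"hand": 1,"translation": [-94,-305,-62],"angular": [0,0,-1.86]},
    {"hand": 1,"translation": [-94,-305,-62],"angular": [0,0,-1.86]},
    {"hand": 1,"translation": [-94,-305,-62],"angular": [0,0,-1.86]}
  ]
}}

```text
t: 9.78
eef_pos: [0.4647, -0.213, 0.2001]
tool_rot: [-0.0, 0.998, -0.056, -0.0]
contact_force: [-0.9, -0.6, -0.3]
gripper_width: 0.999
grasp_force: 0.0
```

Run:
```python
from h import *
import pickle
np.set_printoptions(precision=4,suppress=True)
o=bot.get_obs();w=P("wrist");im=bot.read_camera("wrist");save(im,"w4");pickle.dump(w,open("w4.pkl","wb"))
print(o["eef_pos"],o["tool_rot"],o["q"],o["t"])
print([(r["position"],r["score"]) for r in bot.find_in("wrist","knob")[:5]])
p=proj(w,[.464,-.213,.03]).astype(int);print(p)
x,y=p-40
A=cv2.imread("pics/w4.png");c=A[y:y+80,x:x+80];c=cv2.resize(c,None,fx=7,fy=7,interpolation=cv2.INTER_CUBIC);cv2.imwrite("pics/crop4.png",c)
# collar in w3
v=pickle.load(open("w3.pkl","rb"));B=cv2.imread("pics/w3.png")
r=B[225:300,280:365];m=((r.max(2)<110)).astype(np.uint8);n,l,s,ce=cv2.connectedComponentsWithStats(m)
print(s[:,4].tolist())
k=1+np.argmax(s[1:,4]);m=((l==k)|((r[:,:,2]>r[:,:,0].astype(int)+40))).astype(np.uint8)
e=cv2.morphologyEx(m,cv2.MORPH_CLOSE,np.ones((5,5)));e=cv2.morphologyEx(e,cv2.MORPH_OPEN,cv2.getStructuringElement(2,(15,15)))
ct=max(cv2.findContours(e,0,1)[0],key=cv2.contourArea);E=cv2.fitEllipse(ct);print(E)
C=np.array(E[0])+[280,225];X=atz(v,C,.092);print("col",C,X)
ys,xs=np.nonzero(m);sel=xs>E[0][0]+24;L=np.array([xs[sel].mean()+280,ys[sel].mean()+225]);Y=atz(v,L,.092);print("lug",L,Y,np.degrees(np.arctan2(*(Y-X)[1::-1])))
```

```text
[ 0.4647 -0.213   0.2001] [-0.0001  0.9984 -0.0559 -0.0002] [ 0.4783  0.2713 -0.2005  1.9781  0.0681  0.8989 -1.4402] 9.775
[([329.0, 210.9], 0.82), ([399.7, 247.4], 0.81), ([236.7, 218.7], 0.71), ([337.3, 299.1], 0.55)]
[322 213]
[5498, 877]
((32.31852340698242, 32.70643997192383), (32.216331481933594, 33.5767822265625), 93.16311645507812)
col [312.3185 257.7064] [0.554  0.0483 0.092 ]
lug [343.0732 255.6951] [0.5825 0.0554 0.092 ] 13.97550328333401
```

View pics/crop4.png

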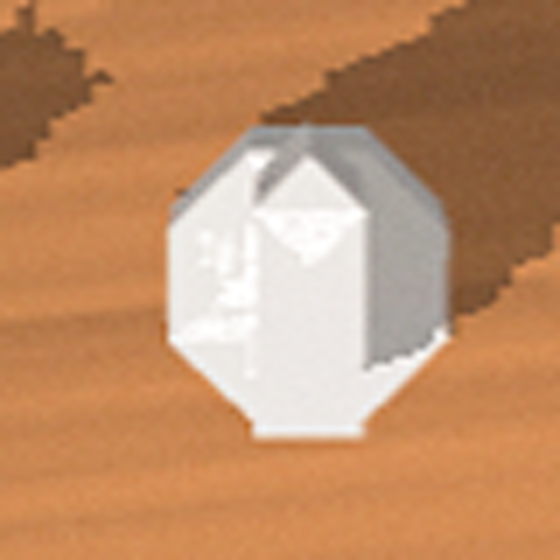

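The crop shows the nose pointing up in the image along tool +x, with the bar sides vertical, so the tool yaw already matches the knob. Bar centre column is 326.4, nose tip row 194.4, back end row 235.

Run:
```python
from h import *
import pickle
np.set_printoptions(precision=4,suppress=True)
w=pickle.load(open("w4.pkl","rb"));v=pickle.load(open("w1.pkl","rb"))
n=atz(w,(326,194.4),.038);b=atz(w,(326,235),.038);print(n,b,np.linalg.norm(n-b),np.degrees(np.arctan2(*(n-b)[1::-1])),b+(n-b)*14/37)
c=np.array([282+310/7,173+(125+437)/14]);print("skirt",atz(w,(282+309/7,173+ 285/7),.016))
# height check: knob top nose tip in w1
q=(295+325/7,170+165/7);print("nose tri",*tri([ray(w,(326,194.4)),ray(v,q)]))
```

```text
[ 0.4833 -0.2187  0.038 ] [ 0.4461 -0.2146  0.038 ] 0.037473645447309564 -6.281747195442387 [ 0.4602 -0.2162  0.038 ]
skirt [ 0.4599 -0.2165  0.016 ]
nose tri [ 0.4835 -0.2188  0.0394] [np.float64(0.00012406603650341223), np.float64(0.00012406603650354396)]
```

Request:
{"api": "drive_tool", "payload": {
  "commands": [
    {"hand": 0.6,"translation": [-4,-3.3,-50],"angular": [0,0,0]},
    {"hand": 0.6,"translation": [-4,-3.3,-105],"angular": [0,0,0]},
    {"hand": 0.6,"translation": [-4,-3.3,-145],"angular": [0,0,0]},
    {"hand": 0.6,"translation": [-4,-3.3,-165],"angular": [0,0,0]},
    {"hand": 0.6,"translation": [-4,-3.3,-165],"angular": [0,0,0]},
    {"hand": 0,"translation": [-4,-3.3,-165],"angular": [0,0,0]},
    {"hand": 0,"translation": [-4,-3.3,-165],"angular": [0,0,0]},
    {"hand": 0,"translation": [-4,-3.3,-165],"angular": [0,0,0]},
    {"hand": 0,"translation": [-4,-3.3,-165],"angular": [0,0,0]},
    {"hand": 0,"translation": [-4,-3.3,-165],"angular": [0,0,0]}
  ],
  "force": 60
}}

```text
t: 11.12
eef_pos: [0.4615, -0.2172, 0.0367]
tool_rot: [0.0, 0.998, -0.058, 0.001]
contact_force: [-0.5, -0.1, 6.7]
gripper_width: 0.147
grasp_force: 59.5
```

Request:
{"api": "drive_tool", "payload": {
  "commands": [
    {"hand": 0,"translation": [0,0,50],"angular": [0,0,0]},
    {"hand": 0,"translation": [0,0,110],"angular": [0,0,0]},
    {"hand": 0,"translation": [0,0,165],"angular": [0,0,0]},
    {"hand": 0,"translation": [95,264.5,165],"angular": [0,0,0.35]},
    {"hand": 0,"translation": [95,264.5,165],"angular": [0,0,0.35]},
    {"hand": 0,"translation": [95,264.5,165],"angular": [0,0,0.35]},
    {"hand": 0,"translation": [95,264.5,165],"angular": [0,0,0.35]},
    {"hand": 0,"translation": [95,264.5,165],"angular": [0,0,0.35]},
    {"hand": 0,"translation": [95,264.5,135],"angular": [0,0,0.35]},
    {"hand": 0,"translation": [95,264.5,135],"angular": [0,0,0.35]},
    {"hand": 0,"translation": [95,264.5,135],"angular": [0,0,0.35]}
  ]
}}

```text
t: 12.5
eef_pos: [0.5557, 0.0471, 0.1712]
tool_rot: [0.0, 0.993, 0.116, 0.0]
contact_force: [0.5, -0.5, 0.2]
gripper_width: 0.146
grasp_force: 58.7
```

Run:
```python
from h import *
import pickle
np.set_printoptions(precision=4,suppress=True)
o=bot.get_obs();I=[]
for c in ["wrist","scene","side"]:
    w=P(c);pickle.dump(w,open(f"v5{c}.pkl","wb"));im=bot.read_camera(c);save(im,"v5"+c);p=proj(w,[.5545,.048,.115]);x,y=(p-[32,32]).astype(int);print(c,p,x,y)
    I.append(cv2.resize(im[y:y+64,x:x+64,::-1],(260,260) if 0 else (264,384) if 0 else (260,260),interpolation=cv2.INTER_CUBIC))
cv2.imwrite("pics/v5.png",np.hstack(I))
print(o["eef_pos"],o["tool_rot"],o["q"],o["t"],o["gripper_width"],o["contact_force"])
```

```text
wrist [320.4552 265.5156] 288 233
scene [380.064  233.4607] 348 201
side [280.5142 235.052 ] 248 203
[0.5557 0.0471 0.1712] [0.0002 0.9932 0.1161 0.0003] [ 0.1029  0.3964 -0.3743  1.8905  0.1837  0.8873 -1.6994] 12.5 0.14586202821367736 [ 0.479  -0.4838  0.2123]
```

View pics/v5.png

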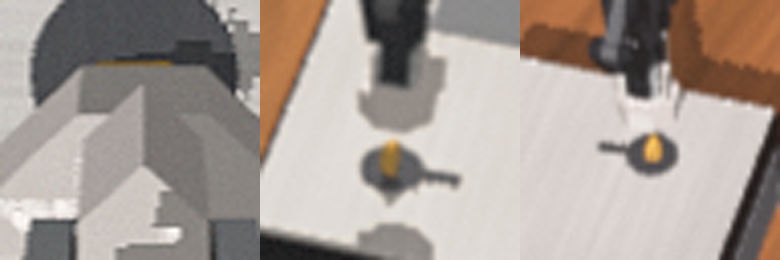

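Left (wrist): nose ridge at column 323.2, collar edges centred at column 320.6, shaft's straight flat edge facing the nose. Middle and right: knob held above the shaft.

Run:
```python
from h import *
import pickle
np.set_printoptions(precision=4,suppress=True)
w=pickle.load(open("v5wrist.pkl","rb"));k=260/64
o=bot.get_obs();T=o["eef_pos"];th=2*np.arctan2(o["tool_rot"][2],o["tool_rot"][1]);print(np.degrees(th))
ex=np.array([np.cos(th),np.sin(th),0]);ey=np.array([np.sin(th),-np.cos(th),0])
f=lambda n,c,z:(lambda X:print(n,X,"along",(X-T)@ex,"lat",(X-T)@ey))(atz(w,(288+c[0]/k,233+c[1]/k),z))
f("nose top",(143,165),.1725); f("nose low",(143,88),.1505)
f("bar corners",(80,222),.1725);f("bar corner",(206,222),.1725)
f("collar L",(30,62),.092);f("collar R",(236,62),.092);f("collar c",(133,62),.092)
f("gold L",(96,62),.105);f("gold R",(172,62),.105)
# collar/shaft again from the three cameras
X=np.array([.554,.0483,.092])
for n,X in [("col",[.554,.0483,.092]),("tip",[.554,.0483,.108])]:
  for c in ["scene","side"]: print(n,c,proj(P(c),X))
for c in ["scene","side"]:
    B=cv2.imread(f"pics/v5{c}.png").astype(int);x,y=(348,201) if c=="scene" else (248,203)
    r=B[y:y+64,x:x+64];g=(r[:,:,2]>r[:,:,0]+50)&(np.hypot(*(np.indices((64,64))-np.array([39,33])[:,None,None]))<9)
    ys,xs=np.nonzero(g);print(c,"gold",xs.mean()+x,ys.min()+y,ys.max()+y,xs.min()+x,xs.max()+x)
```

```text
13.33526016015253
nose top [0.5765 0.0516 0.1725] along 0.020882504370596484 lat 0.0003795530803352466
nose low [0.5759 0.0514 0.1505] along 0.02027470405214046 lat 0.000415039524414804
bar corners [0.5687 0.0565 0.1725] along 0.014393841226634885 lat -0.006138952876699336
bar corner [0.5717 0.0438 0.1725] along 0.014380780129819743 lat 0.006894382721295363
collar L [0.5527 0.0647 0.092 ] along 0.0006906857107217852 lat -0.017797134712245782
collar R [0.5603 0.0322 0.092 ] along 0.0006603919158202662 lat 0.015567059928313982
collar c [0.5565 0.0484 0.092 ] along 0.0006755396342907085 lat -0.0011159416252938385
gold L [0.5602 0.055  0.105 ] along 0.005762404874467263 lat -0.006651794182882409
gold R [0.5628 0.0437 0.105 ] along 0.005751927534366281 lat 0.004887467094256954
col scene [379.2394 241.4206]
col side [281.106  240.8906]
tip scene [379.6997 235.7939]
tip side [280.7737 236.9434]
scene gold 379.61290322580646 235 243 378 381
side gold 280.25925925925924 236 242 278 282
```

Request:
{"api": "drive_tool", "payload": {
  "commands": [
    {"hand": 0,"translation": [0,1.6,0],"angular": [0,0,0]},
    {"hand": 0,"translation": [0,1.6,-15],"angular": [0,0,0]},
    {"hand": 0,"translation": [0,1.6,-24],"angular": [0,0,0]},
    {"hand": 0,"translation": [0,1.6,-29],"angular": [0,0,0]},
    {"hand": 0,"translation": [0,1.6,-33],"angular": [0,0,0]},
    {"hand": 0,"translation": [0,1.6,-33],"angular": [0,0,0]}
  ]
}}

```text
t: 13.4
eef_pos: [0.5554, 0.0493, 0.137]
tool_rot: [-0.0, 0.993, 0.117, -0.0]
contact_force: [0.6, 0.5, -0.4]
gripper_width: 0.146
grasp_force: 58.7
```

No axial force at about 8 mm engagement, so the bore is on the shaft. Pressing home.

Request:
{"api": "drive_tool", "payload": {
  "commands": [
    {"hand": 0,"translation": [0,0,-4],"angular": [0,0,0]},
    {"hand": 0,"translation": [0,0,-6],"angular": [0,0,0]},
    {"hand": 0,"translation": [0,0,-8],"angular": [0,0,0]},
    {"hand": 0,"translation": [0,0,-10],"angular": [0,0,0]},
    {"hand": 0,"translation": [0,0,-12],"angular": [0,0,0]},
    {"hand": 0,"translation": [0,0,-12],"angular": [0,0,0]},
    {"hand": 0,"translation": [0,0,-12],"angular": [0,0,0]}
  ]
}}

```text
t: 14.28
eef_pos: [0.5559, 0.0494, 0.1286]
tool_rot: [0.001, 0.993, 0.116, 0.001]
contact_force: [-11.4, -2.2, 30.6]
gripper_width: 0.147
grasp_force: 62.8
```

Request:
{"api": "drive_tool", "payload": {
  "commands": [
    {"hand": 0,"translation": [0.5,0,1.5],"angular": [0,0,0]},
    {"hand": 0,"translation": [0.5,0,1.5],"angular": [0,0,0]},
    {"hand": 0,"translation": [0.5,0,1.5],"angular": [0,0,0]}
  ]
}}

```text
t: 14.65
eef_pos: [0.5559, 0.0494, 0.1287]
tool_rot: [0.0, 0.993, 0.117, 0.0]
contact_force: [-6.8, -1.7, 19.4]
gripper_width: 0.147
grasp_force: 61.3
```

Run:
```python
from h import *
I=[]
for c in ["wrist","scene","side"]:
    w=P(c);im=bot.read_camera(c);p=proj(w,[.555,.049,.11]);x,y=(p-[32,32]).astype(int)
    I.append(cv2.resize(im[y:y+64,x:x+64,::-1],(260,260),interpolation=cv2.INTER_CUBIC))
cv2.imwrite("pics/v6.png",np.hstack(I))
```

```text
(no output)
```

View pics/v6.png

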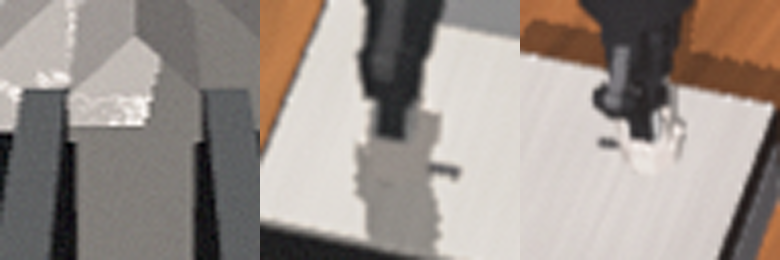

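The knob covers the collar, the lug shows ahead of the nose, and the height did not change when the push eased from 31 N to 19 N, so the shaft is on its stop.

```bash
python3 -c "
from station import bot
print(bot.hand_in())"
```

```text
the job is handed in; nothing more can be done
None
```

The job is handed in at about 15 s of the 51 s: the hook is closed in its catch, and the knob is fully on the shaft, held pressed to the stop at about 19 N with the fingers still gripping it; no verdict came back, so this rests on the arm's readings and the pictures.

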